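# Unlatch the double-latched peg box

## Task

Open the clear box of clothes pegs, the one with two finger posts on its top: slide its keeper fully aside to free the bolt, then draw the bolt back so that the sprung flap pops up. Leave both latches open and the flap ajar.

Things in the scene. Friction and masses are not known exactly. Their poses are not given: they have to be found in the camera images.
- peg_box: Clear box of wooden pegs, 200 (x) x 220 (y) x 90 mm, fixed, level, yaw within 0.4 rad. Origin: centre of the underside; x points from the front (robot side) to the flap's hinge, z up. Top: fixed deck with two latches (x below 0), flap behind. A smaller clear box (170 x 190 x 70) of spools with one post is a bystander, left or right of it.
- keeper (a joint): First catch: grey bar 20 x 70 x 8 mm across the front of the deck, slides along box +y. Value in m: 0 shut, 0.045 stop. Its upright round post (diameter 16 mm, box z = 99 to 137 mm) stands at box x = -58 mm, y = 40 mm + value. Blocks the bolt until 0.030; starts at 0 to 0.012. Resists about 1 N, stays where left.
- bolt (a joint): Second latch: grey bar 67 x 24 x 8 mm between low guides, its nose 22 mm over the flap; slides along box -x (to the front). Value in m: 0 shut, 0.036 stop. Its upright round post (diameter 16 mm, box z = 99 to 137 mm) stands at box x = -25 mm - value, y = 0. Lets go of the flap at about 0.022. Resists about 1.5 N, stays where left.
- flap (a joint): Clear flap 95 x 212 x 6 mm, rear half of the box top, hinged at the far edge (box x = 97, z = 87 mm). Value in rad: 0 shut, 0.4 fully popped up (front edge 37 mm higher). A light spring lifts it by itself when the bolt lets go.

How it is judged (in metres and radians):
On the way, in this order (a step that is already met when the one before it is completed fails the run):
1. the keeper is slid aside at least 33 mm while the bolt is still shut (value of joint keeper above 0.033 m and value of joint bolt below 0.012 m), for 0.1 s.
2. the bolt is drawn back clear of the flap (value of joint bolt above 0.02 m), for 0.1 s.
At the end, for the whole second after the job is handed in: The keeper is open by more than 28 mm, the bolt drawn back by more than 20 mm, and the flap stands ajar by more than 0.25 rad and is at rest (value of joint keeper above 0.028 m and value of joint bolt above 0.02 m and value of joint flap above 0.25 rad and velocity of joint flap between -0.1 and 0.1 rad/s); the robot touches nothing.
It also fails if it takes over 40 s, if anything falls off the work surface, if the arm or the gripper's body presses on something with over 40 N, if the wrist force passes 120 N, or if a joint passes its speed limit or range.

## Robot

A 7-joint arm with a two-finger parallel gripper is mounted at the origin on the work surface. World frame = base frame: x ahead of the robot, y to its left, z up, the work surface at z = 0. Lengths are in m, angles in degrees, forces in N, time in s.
With the tool pointing down it reaches from about 0.4 to 0.85 m from the base axis. Payload 6.9 kg.
Tool frame: the origin (TCP) lies between the finger pads; the fingertips stand bot.tip_reach ahead of it and the grasp point (between the pads) is the TCP (bot.tip_reach is the distance from the TCP to the fingertips, in m); z points along the fingers, y is the line along which they close (so a half turn about z gives the same grasp; the last joint's range is limited). The gripper opens to 85 mm and grips with 20 to 120 N. Pads are 22 mm wide; open, the fingers measure 114 mm over their backs; the gripper's body (76 mm by 85 mm) begins 54 mm behind the grasp point. The pads swing forward as they close: fully open they stand 13 mm farther back than shut.
Start: joints at [-59.101, 29.078, -13.613, 85.955, 7.202, 65.827, -8.869], TCP at [0.263, 0.567, 0.215] pointing down, gripper open.
Joint ranges: [-176.47, 176.47], [-13.61, 117.27], [-81.72, 77.17], [0.22, 143.17], [-87.28, 267.28], [10, 112.55], [-165.47, 165.47]. Speed limits (degrees/s): [136.94, 136.94, 180, 180, 180, 180, 180].

## Interface

Orientations are given as [roll, pitch, yaw] about the fixed x, y, z axes, in that order (R = Rz(yaw) Ry(pitch) Rx(roll)).
In Python, from cell import bot gives the robot as it stands.
- The arm moves only by the tool drive_tool, never from a script. Its argument "series" is a list that holds one entry, the list of rows, each a list of 5 numbers: the gripper's target within -1 to 1 (shut at 1, half-way at 0, fully open at -1), then the shift along the tool's x, y, z normalised to -1 to 1, where 1 is 5 cm, then the turn about the tool's z normalised to -1 to 1, where 1 is 0.12 rad. In form: [[[fingers, tx, ty, tz, turn], ...]]. A call has 1 to 20 rows; each row shifts and turns the commanded pose from where the row before left it, along the tool's axes as they then stand; what a row does not reach is not made up. A row lasts 1/8 s, in which the tool goes at most 62.5 mm and 10.7 degrees, less where a joint would pass 70% of its speed; a pose out of reach is approached as far as the arm can. A call with a number of a shift or a turn outside -1 to 1 is refused whole. A call with a gripper value outside its range is refused whole. The fingers move at their own pace and stop on an object; the grip force is fixed at half the most. Time passes only in rows, so rows that do not move let the fingers close. It gives the time, the measured TCP pose, the force, the opening and the grip force at its end, in the units of the state.
- bot.observe(): the state, without advancing time (a new reading comes with each control period).
- bot.get_image(name): name is "side" or "top" or "wrist"; returns a dict with "frame" (480x640x3 uint8, red, green, blue), "vfov" (degrees; the focal length in pixels is half the picture's height over the tangent of half this angle, whatever the lens; pixels are square), "cx", "cy" (the principal point, pixels), "D" ([k1, k2, p1, p2, k3] as OpenCV has them; the pictures are not rectified), "R" (3x3) and "t" (3): a world point X has camera coordinates R X + t. Camera axes: x right, y down, z forward; pixel columns grow to the right and rows downward; lengths in m; the calibration is good to about 2 mm. A picture is of the moment at which its call begins. There is no depth.
- bot.hand_in(): hands the job in; it is judged then, once.
The state is a dict: "t": time; "qpos": joint angles; "qd": joint speeds; "effort": joint torques, N m; "tool_pos": TCP position; "ee_rot": TCP orientation; "wrist_force": force on the tool from outside, world axes, zero at the start; "wrist_torque": the same for the moment, N m; "gripper_width": finger opening in m; "gripper_force": force on a finger pad.
Only numpy, scipy, OpenCV 4.12 (cv2) and the standard library are available. Lean on these libraries where they do the work, as an engineer would, in place of code of your own. Each camera call takes 0.05 s, during which the arm holds its last target. There are 200 camera calls.

## Working session

There is one attempt and no reset: what is moved stays moved. The work goes in short steps, Python scripts to look and compute and a tool call to move; the robot and the scene stay as the last step left them, time stands still between calls to the robot, and variables do not carry over. Pictures are saved under pics/ and viewed, at most 10 in all, crops included, and the job is handed in when it is done.

Besides the shell and the picture viewer there is one more tool, called after "Request:" as name(argument=value, ...) on one line, values as JSON. drive_tool: Moves the arm, as the interface text tells. Its arguments: {"type":"object","properties":{"series":{"type":"array"}},"required":["series"]}

```bash
mkdir -p pics
cat > h.py <<'E'
import numpy as np, cv2
from cell import bot
def K(c):
    f=240/np.tan(np.radians(c["vfov"])/2); return np.array([[f,0,c["cx"]],[0,f,c["cy"]],[0,0,1.]])
def ray(c,uv):
    p=cv2.undistortPoints(np.array([[uv]],float),K(c),np.array(c["D"],float))[0,0]
    R=np.array(c["R"]);t=np.array(c["t"]); return -R.T@t, R.T@np.array([p[0],p[1],1])
def onz(c,uv,z):
    o,d=ray(c,uv); return o+d*(z-o[2])/d[2]
def proj(c,X):
    R=np.array(c["R"]);return cv2.projectPoints(np.array(X,float).reshape(-1,3),cv2.Rodrigues(R)[0],np.array(c["t"],float),K(c),np.array(c["D"],float))[0][:,0]
E
python3 - <<'E'
from h import *
import pickle
d={}
for n in("top","side"):
    d[n]=c=bot.get_image(n); cv2.imwrite(f"pics/{n}0.png",c["frame"][:,:,::-1]); print(n,c["vfov"],-np.array(c["R"]).T@np.array(c["t"]))
pickle.dump(d,open("c0.pkl","wb"))
s=bot.observe();print(s["t"],s["tool_pos"],s["ee_rot"],bot.tip_reach)
E
```

```text
top 50.39701150723681 [0.53801694 0.00395416 0.90018377]
side 57.60961542290538 [ 0.49176331 -0.51804328  0.45953794]
0.1 [0.26260546 0.56664346 0.2145137 ] [-1.79907936e+02  2.44801391e-03  1.55140771e+02] 0.019
```

View pics/top0.png

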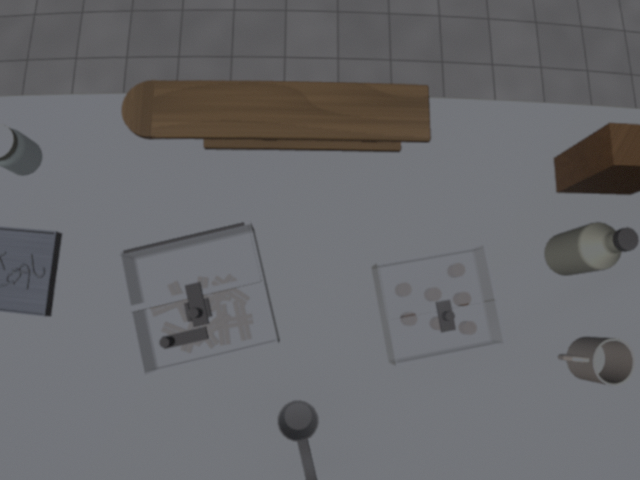

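View pics/side0.png

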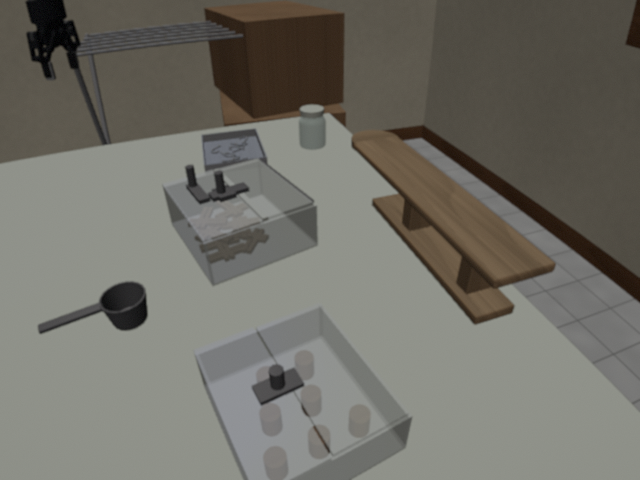

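The top view shows the peg box at the left, with the keeper post near (167,342) and the bolt post near (197,312). The side view shows those posts near (191,176) and (220,182). I'll zoom in on both.

Run:
```python
from h import *
import pickle
d=pickle.load(open("c0.pkl","rb"))
a=cv2.resize(d["top"]["frame"][215:380,110:290],None,fx=3.2,fy=3.2,interpolation=3)
b=cv2.resize(d["side"]["frame"][155:215,155:275],(576,288),interpolation=3)
b=cv2.resize(d["side"]["frame"][155:255,155:325],None,fx=3.2,fy=3.2,interpolation=3)
g=np.vstack([a[60:],b]) 
cv2.imwrite("pics/z1.png",cv2.convertScaleAbs(a,alpha=1.6)[:,:,::-1]); cv2.imwrite("pics/z2.png",cv2.convertScaleAbs(b,alpha=1.6)[:,:,::-1])
```

```text
Traceback (most recent call last):
ValueError: all the input array dimensions except for the concatenation axis must match exactly, but along dimension 1, the array at index 0 has size 576 and the array at index 1 has size 544
```

Run:
```python
from h import *
import pickle
d=pickle.load(open("c0.pkl","rb"))
a=cv2.resize(d["top"]["frame"][215:380,110:290],None,fx=3.2,fy=3.2,interpolation=3)
b=cv2.resize(d["side"]["frame"][155:225,155:255],None,fx=6,fy=6,interpolation=3)
cv2.imwrite("pics/z1.png",cv2.convertScaleAbs(a,alpha=1.8)[:,:,::-1]); cv2.imwrite("pics/z2.png",cv2.convertScaleAbs(b,alpha=1.6)[:,:,::-1])
```

```text
(no output)
```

View pics/z1.png

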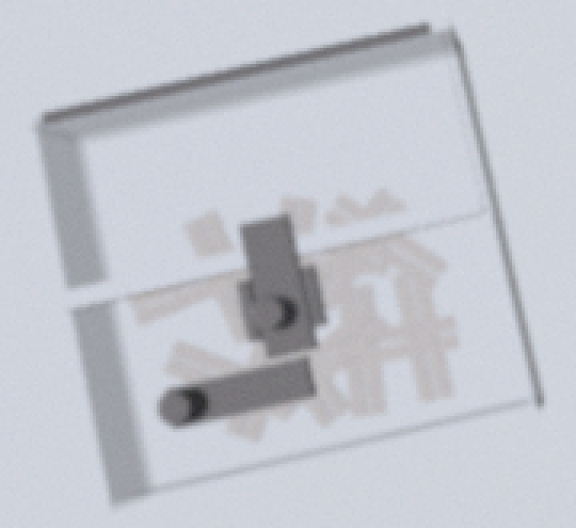

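View pics/z2.png

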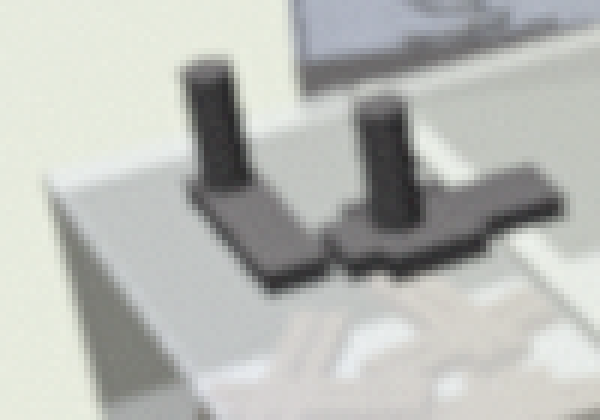

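The zoom puts the post tops at (165,342) and (194.5,312.8) in the top view, and at (189.3,166.3) and (218.5,172.2) in the side view. The box's right edge runs from (458,35) to (540,400) in the crop, and its front edge from (113,500) to (535,402).

Run:
```python
from h import *
import pickle
d=pickle.load(open("c0.pkl","rb")); T,S=d["top"],d["side"]
P=lambda u,v,z:onz(T,(110+(u+.5)/3.2-.5,215+(v+.5)/3.2-.5),z)
def tri(a,b):
    o1,d1=ray(T,a);o2,d2=ray(S,b)
    s=np.linalg.lstsq(np.c_[d1,-d2],o2-o1,rcond=None)[0]; A,B=o1+d1*s[0],o2+d2*s[1]
    return (A+B)/2,np.linalg.norm(A-B)
k=P(176,406,.137);b=P(271,313,.137); print("keeper",k,tri((165,341.9),(189.3,166.3)));print("bolt",b,tri((194.4,312.8),(218.5,172.2)))
ya=lambda p,q:np.degrees(np.arctan2(*(q-p)[1::-1]))
print("yaw R",ya(P(540,400,.09),P(458,35,.09)),"front",ya(P(535,402,.09),P(113,500,.09))-90,
 "keeper bar",ya(P(316,395,.099),P(205,418,.099))-90,"bolt",ya(P(318,345,.099),P(291,214,.099)))
y=np.radians(ya(P(540,400,.09),P(458,35,.09))); 
ex=np.array([np.cos(y),np.sin(y)]);ey=np.array([-ex[1],ex[0]])
c=b[:2]+.025*ex; print("centre",c,"keeper in box",(k[:2]-c)@ex,(k[:2]-c)@ey)
fr=P(540,402,.09)[:2];print("front right corner in box",(fr-c)@ex,(fr-c)@ey)
s=bot.observe();print(s["tool_pos"],s["ee_rot"])
```

```text
keeper [0.49641779 0.20184672 0.137     ] (array([0.49524504, 0.20160667, 0.13598471]), np.float64(0.0011669571048863949))
bolt [0.53979121 0.15872692 0.137     ] (array([0.53944402, 0.15875969, 0.13629896]), np.float64(0.00028068607436796875))
yaw R 13.507092858620249 front 13.62383626779689 keeper bar 12.331041623717383 bolt 13.28093450185793
centre [0.56409973 0.16456607] keeper in box -0.05710244121118525 0.05205769128532582
front right corner in box -0.09481769061144282 -0.1102540420917176
[0.26260546 0.56664346 0.2145137 ] [-1.79907936e+02  2.44801391e-03  1.55140771e+02]
```

Request:
drive_tool(series=[[[1, 0, 0, 0, -0.93], [1, 0, 0, 0, -0.93], [1, 0, 0, 0, -0.93], [1, 0, 0, 0, -0.93], [1, 0, 0, 0, -0.93], [1, 0, 0, 0, -0.93], [1, -0.28, -0.89, 0, 0], [1, -0.28, -0.89, 0, 0], [1, -0.28, -0.89, 0, 0], [1, -0.28, -0.89, 0, 0], [1, -0.28, -0.89, 0, 0], [1, -0.28, -0.89, 0, 0], [1, -0.28, -0.89, 0, 0], [1, -0.28, -0.89, 0, 0], [1, -0.28, -0.89, 0, 0], [1, -0.28, -0.89, 0, 0], [1, 0, 0, 0, 0], [1, 0, 0, 0, 0]]])

```text
t: 2.35
tool_pos: [0.5023, 0.1676, 0.215]
ee_rot: [180.0, -0.0, -166.5]
wrist_force: [-0.7, 0.3, 0.3]
gripper_width: -0.0003
gripper_force: 0.0
```

```bash
cat >> h.py <<'E'
y=np.radians(13.5); EX=np.array([np.cos(y),np.sin(y)]);EY=np.array([-EX[1],EX[0]]);C=np.array([.5641,.1646])
def st():
    s=bot.observe();p=np.array(s["tool_pos"]);print(s["t"],"box xyz mm",(1000*np.array([(p[:2]-C)@EX,(p[:2]-C)@EY,p[2]])).round(1),"rot",np.round(s["ee_rot"],1),"F",np.round(s["wrist_force"],1),s["gripper_width"])
E
python3 -c "from h import *;st()"
```

```text
2.35 box xyz mm [-59.4  17.3 215. ] rot [ 180.    -0.  -166.5] F [-0.7  0.3  0.3] -0.0002544795672506729
```

Request:
drive_tool(series=[[[1, -0.02, -0.06, 0.6, 0], [1, 0, 0, 0.6, 0], [1, 0, 0, 0.32, 0], [1, 0, 0, 0.2, 0], [1, 0, 0, 0, 0], [1, 0, 0, 0, 0]]])

```text
t: 3.1
tool_pos: [0.5047, 0.165, 0.13]
ee_rot: [180.0, 0.1, -166.5]
wrist_force: [0.1, -0.4, 1.3]
gripper_width: -0.0003
gripper_force: 0.0
```

Run:
```python
from h import *
st()
w=[]
for n,(r,c) in dict(top=((270,390),(110,260)),side=((110,230),(130,280))).items():
    i=bot.get_image(n)["frame"]; w.append(cv2.resize(i[r[0]:r[1],c[0]:c[1]],(400,320),interpolation=3))
cv2.imwrite("pics/p1.png",cv2.convertScaleAbs(np.hstack(w),alpha=1.7)[:,:,::-1])
```

```text
3.1 box xyz mm [-57.6  14.3 130. ] rot [ 1.800e+02  1.000e-01 -1.665e+02] F [ 0.1 -0.4  1.3] -0.00026932547927459684
```

View pics/p1.png

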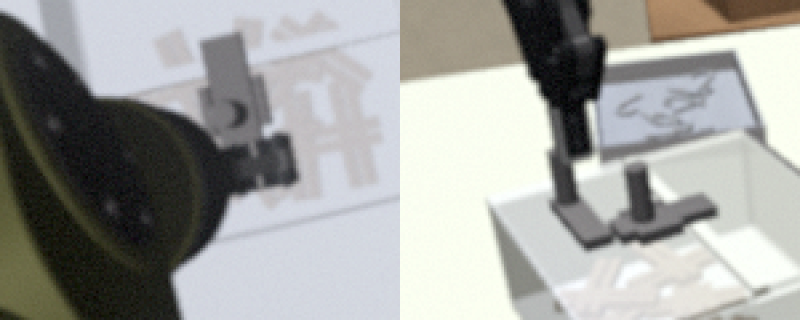

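Run:
```python
from h import *
p=np.array(bot.observe()["tool_pos"])
w=[]
for n,(r,c) in dict(top=((270,390),(110,260)),side=((110,230),(130,280))).items():
    i=bot.get_image(n); f=i["frame"].copy()
    for X in (p-[0,0,.019],p,p+[0,0,.054]):
        print(n,proj(i,X)[0], (proj(i,X)[0]-[c[0],r[0]])*2.667)
    w.append(i["frame"])
cv2.imwrite("pics/p2.png",cv2.resize(cv2.convertScaleAbs(w[1][20:240,60:300],alpha=1.7),None,fx=2.5,fy=2.5,interpolation=3)[:,:,::-1])
```

```text
top [193.2252271  335.46396445] [221.96168067 174.59239318]
top [190.63399291 335.96963592] [215.05085909 175.94101899]
top [182.52637319 337.54852001] [193.4278373  180.15190287]
side [199.76599213 187.54782479] [186.06590101 206.8200487 ]
side [197.88995244 177.53355666] [181.06250315 180.1119956 ]
side [192.3522144  147.51757099] [166.29335581 100.05936184]
```

View pics/p2.png

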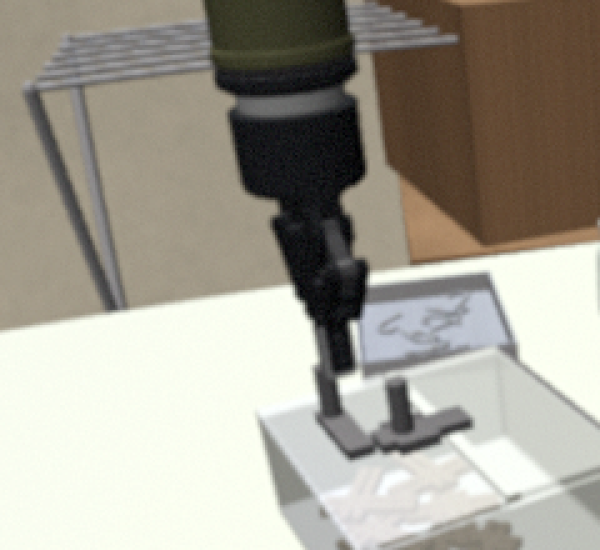

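The fingertips appear at about p2 (343,370), which is higher than the projected tip at (349,419). I'll check this mismatch numerically before pushing.

Run:
```python
from h import *
import pickle
d=pickle.load(open("c0.pkl","rb"));S0=d["side"]
p0=np.array([.2626,.5666,.2145]);a=np.radians(65.14);e=np.array([np.cos(a),np.sin(a),0])
for z in (.006,-.019+.013,-.019): print("start tips",z,proj(S0,p0+[0,0,z]+.0425*e),proj(S0,p0+[0,0,z]-.0425*e))
S=bot.get_image("side");W=bot.get_image("wrist")
for k in("R","t","vfov","cx","cy"): print(k,np.allclose(S[k],S0[k]))
X=onz(S,(197.2,168),.111)[:2]-C; print("if z .111:",X@EX,X@EY)
o,r=ray(S,(197.2,168)); 
for yy in(.165,.19): print(o+r*(yy-o[1])/r[1])
# two views side by side: start side crop, wrist now
A=cv2.resize(S0["frame"][0:150,0:200],(400,300)); B=cv2.resize(W["frame"],(400,300))
cv2.imwrite("pics/p3.png",cv2.convertScaleAbs(np.hstack([A,B]),alpha=1.7)[:,:,::-1])
print(proj(W,np.array(bot.observe()["tool_pos"]))[0]*.625)
ex=np.append(EX,0);ey=np.append(EY,0);c3=np.append(C,0)
print("posts in wrist",[proj(W,c3+x*ex+yy*ey+[0,0,.137])[0]*.625 for x,yy in((-.058,.052),(-.025,0))])
```

```text
start tips 0.006 [[77.10840392 78.4067991 ]] [[55.60839071 89.56737995]]
start tips -0.006 [[78.51716528 83.51432459]] [[57.24311969 94.9724761 ]]
start tips -0.019 [[80.03921125 88.99281109]] [[ 59.00930545 100.76561452]]
R True
t True
vfov True
cx True
cy True
if z .111: -0.03569386480021978 0.09039086906855194
[0.5065745  0.165      0.14719836]
[0.5071166  0.19       0.13576645]
[196.10368372 179.22138768]
posts in wrist [array([245.90970622, 183.00372182]), array([179.32306561, 219.8053203 ])]
```

View pics/p3.png

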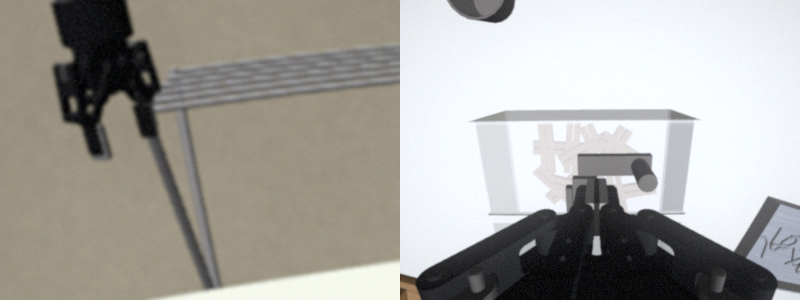

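The wrist view agrees with the hand pose, but the side view shows the tips about 17 mm above the TCP. A sideways push at this height is harmless either way, so I'll use it as the test.

Request:
drive_tool(series=[[[1, 0, 0.12, 0, 0], [1, 0, 0.12, 0, 0], [1, 0, 0.12, 0, 0], [1, 0, 0.12, 0, 0], [1, 0, 0.12, 0, 0], [1, 0, 0, 0, 0]]])

```text
t: 4.15
tool_pos: [0.4972, 0.1943, 0.1293]
ee_rot: [180.0, -0.0, -166.4]
wrist_force: [1.1, -1.0, -0.5]
gripper_width: -0.0001
gripper_force: 0.0
```

Run:
```python
from h import *
st()
S=bot.get_image("side");W=bot.get_image("wrist")
A=cv2.resize(S["frame"][110:230,130:290],(400,300),interpolation=3); B=cv2.resize(W["frame"][180:420,160:480],(400,300))
cv2.imwrite("pics/p4.png",cv2.convertScaleAbs(np.hstack([A,B]),alpha=1.7)[:,:,::-1])
```

```text
4.15 box xyz mm [-58.1  44.5 129.3] rot [ 180.    -0.  -166.4] F [ 1.1 -1.  -0.5] -0.00012828543636332637
```

View pics/p4.png

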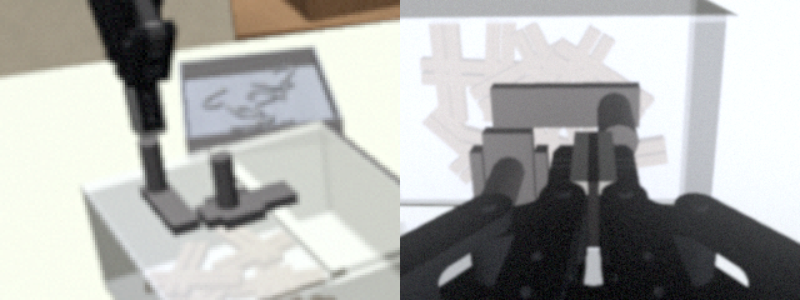

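The keeper did not move. In p4's side half the tips end at (147,133), just above the post top, so they really are about 36 mm higher than the nominal tip. I'll back off and go lower.

Request:
drive_tool(series=[[[1, 0, -0.2, 0, 0], [1, 0, -0.2, 0, 0], [1, 0, -0.2, 0, 0], [1, 0, 0, 0, 0], [1, 0, 0, 0.12, 0], [1, 0, 0, 0.12, 0], [1, 0, 0, 0.12, 0], [1, 0, 0, 0.12, 0], [1, 0, 0, 0.08, 0], [1, 0, 0, 0, 0]]])

```text
t: 5.5
tool_pos: [0.5043, 0.1644, 0.1009]
ee_rot: [-180.0, -0.0, -166.5]
wrist_force: [0.1, -0.3, 0.4]
gripper_width: 0.0002
gripper_force: 0.0
```

Run:
```python
from h import *
import pickle
st()
S=bot.get_image("side");S0=pickle.load(open("c0.pkl","rb"))["side"]
g=lambda c:cv2.cvtColor(c["frame"],cv2.COLOR_RGB2GRAY).astype(int)
m=((g(S0)-g(S))>25)[100:220,170:230]
for r in range(50,110,3): 
    c=np.where(m[r])[0]; print(r+100,(c.min()+170,c.max()+170,len(c)) if len(c) else None)
p=np.array(bot.observe()["tool_pos"])
for z in(.017,.01,0,-.019): print(z,proj(S,p+[0,0,z])[0])
A=cv2.resize(S["frame"][110:230,130:290],(400,300),interpolation=3)
cv2.imwrite("pics/p5.png",cv2.convertScaleAbs(A,alpha=1.7)[:,:,::-1])
```

```text
5.5 box xyz mm [-58.2  13.8 100.9] rot [-180.    -0.  -166.5] F [ 0.1 -0.3  0.4] 0.0002170066660588602
150 (np.int64(180), np.int64(210), 31)
153 (np.int64(180), np.int64(209), 30)
156 (np.int64(182), np.int64(208), 27)
159 (np.int64(184), np.int64(208), 25)
162 (np.int64(185), np.int64(207), 23)
165 (np.int64(187), np.int64(205), 19)
168 (np.int64(193), np.int64(203), 11)
171 (np.int64(194), np.int64(203), 10)
174 (np.int64(194), np.int64(204), 11)
177 (np.int64(195), np.int64(204), 10)
180 (np.int64(196), np.int64(204), 9)
183 (np.int64(196), np.int64(205), 10)
186 None
189 None
192 None
195 None
198 None
201 None
204 None
207 None
0.017 [198.84055247 183.92136422]
0.01 [199.52896434 187.58067808]
0 [200.50351833 192.74411151]
-0.019 [202.32645589 202.35036137]
```

Request:
drive_tool(series=[[[1, 0, 0, 0.1, 0], [1, 0, 0.14, 0, 0], [1, 0, 0.14, 0, 0], [1, 0, 0.14, 0, 0], [1, 0, 0.14, 0, 0], [1, 0, 0.14, 0, 0], [1, 0, 0.14, 0, 0], [1, 0, 0, 0, 0], [1, 0, 0, 0, 0]]])

```text
t: 6.68
tool_pos: [0.4947, 0.2054, 0.0963]
ee_rot: [180.0, 0.0, -166.5]
wrist_force: [0.0, -0.4, 0.0]
gripper_width: -0.0
gripper_force: 0.0
```

```bash
cat >> h.py <<'E'
def keep():
    # near (right) end of the keeper bar, dark mask in the box-top plane z=.099, along box x=-58
    for n in("top","side"):
        c=bot.get_image(n); g=cv2.cvtColor(c["frame"],cv2.COLOR_RGB2GRAY)
        ys=np.arange(-.03,.09,.002); q=[proj(c,np.append(C-.058*EX+v*EY,.099))[0] for v in ys]
        print(n," ".join(f"{v*1000:.0f}:{g[int(round(b)),int(round(a))]}" for v,(a,b) in zip(ys,q)))
E
python3 -c "
from h import *
st();keep()"
```

```text
6.675 box xyz mm [-58.   55.9  96.3] rot [ 180.     0.  -166.5] F [ 0.  -0.4  0. ] -4.2999215085220426e-05
top -30:111 -28:110 -26:110 -24:111 -22:114 -20:119 -18:117 -16:114 -14:110 -12:109 -10:109 -8:110 -6:109 -4:111 -2:108 0:108 2:110 4:108 6:109 8:107 10:109 12:106 14:101 16:74 18:39 20:45 22:51 24:54 26:38 28:38 30:36 32:37 34:35 36:37 38:37 40:34 42:35 44:36 46:33 48:30 50:22 52:22 54:17 56:22 58:19 60:15 62:13 64:20 66:19 68:21 70:22 72:21 74:24 76:23 78:27 80:27 82:24 84:18 86:19 88:20
side -30:126 -28:125 -26:125 -24:125 -22:125 -20:126 -18:125 -16:125 -14:125 -12:125 -10:125 -8:125 -6:125 -4:125 -2:125 0:124 2:124 4:111 6:99 8:63 10:54 12:36 14:36 16:46 18:46 20:64 22:69 24:78 26:79 28:79 30:80 32:78 34:80 36:80 38:79 40:79 42:78 44:78 46:79 48:79 50:79 52:78 54:79 56:79 58:79 60:79 62:79 64:79 66:76 68:76 70:64 72:64 74:52 76:51 78:51 80:51 82:53 84:49 86:49 88:55
```

Run:
```python
import h,pickle
d=pickle.load(open("c0.pkl","rb"))
class B: 
    get_image=staticmethod(lambda n:d[n])
h.bot=B;h.keep()
```

```text
top -30:105 -28:106 -26:105 -24:106 -22:109 -20:114 -18:112 -16:109 -14:105 -12:104 -10:104 -8:106 -6:74 -4:60 -2:63 0:66 2:65 4:64 6:65 8:67 10:65 12:65 14:67 16:65 18:66 20:66 22:64 24:67 26:66 28:63 30:67 32:66 34:65 36:67 38:66 40:67 42:66 44:62 46:54 48:39 50:27 52:28 54:29 56:42 58:65 60:67 62:67 64:67 66:66 68:67 70:74 72:98 74:117 76:118 78:117 80:116 82:104 84:98 86:91 88:90
side -30:123 -28:122 -26:122 -24:119 -22:119 -20:104 -18:90 -16:55 -14:46 -12:32 -10:32 -8:44 -6:44 -4:69 -2:69 0:78 2:78 4:78 6:78 8:78 10:77 12:76 14:76 16:78 18:78 20:76 22:78 24:77 26:78 28:78 30:76 32:78 34:77 36:76 38:77 40:77 42:68 44:68 46:54 48:46 50:46 52:36 54:34 56:32 58:34 60:37 62:37 64:37 66:34 68:34 70:37 72:37 74:36 76:38 78:38 80:35 82:59 84:53 86:53 88:98
```

Request:
drive_tool(series=[[[1, 0, 0.05, 0, 0], [1, 0, 0.05, 0, 0], [1, 0, 0, 0, 0]]])

```text
t: 7.15
tool_pos: [0.4935, 0.2103, 0.0963]
ee_rot: [180.0, 0.0, -166.5]
wrist_force: [-0.2, -1.0, -0.0]
gripper_width: 0.0
gripper_force: 0.1
```

```bash
python3 -c "
from h import *
st();keep()"
```

```text
7.15 box xyz mm [-58.   61.   96.3] rot [ 180.     0.  -166.5] F [-0.2 -1.  -0. ] 4.761966352431807e-05
top -30:109 -28:110 -26:109 -24:110 -22:115 -20:118 -18:116 -16:113 -14:110 -12:110 -10:110 -8:109 -6:110 -4:110 -2:109 0:108 2:109 4:106 6:108 8:107 10:109 12:109 14:110 16:110 18:106 20:92 22:59 24:39 26:46 28:53 30:48 32:41 34:37 36:36 38:38 40:34 42:38 44:36 46:36 48:32 50:37 52:33 54:28 56:28 58:18 60:18 62:15 64:17 66:12 68:23 70:17 72:20 74:17 76:22 78:23 80:22 82:23 84:26 86:27 88:27
side -30:126 -28:124 -26:124 -24:126 -22:126 -20:124 -18:125 -16:126 -14:124 -12:124 -10:124 -8:125 -6:125 -4:125 -2:125 0:126 2:126 4:125 6:121 8:104 10:93 12:56 14:56 16:33 18:33 20:45 22:48 24:69 26:73 28:73 30:77 32:79 34:80 36:81 38:80 40:80 42:80 44:80 46:80 48:79 50:79 52:78 54:78 56:79 58:79 60:79 62:79 64:79 66:79 68:79 70:73 72:73 74:60 76:53 78:53 80:46 82:49 84:52 86:52 88:51
```

Request:
drive_tool(series=[[[1, 0, 0.06, 0, 0], [1, 0, 0, 0, 0], [1, 0, -0.1, 0, 0], [1, 0, -0.1, -0.1, 0], [1, 0, 0, -0.5, 0], [1, 0, 0, -0.5, 0], [1, 0, 0, 0, 0], [1, -0.42, -0.36, 0, 0], [1, -0.42, -0.36, 0, 0], [1, -0.42, -0.36, 0, 0], [1, 0, 0, 0, 0], [1, 0, 0, 0, 0]]])

```text
t: 8.75
tool_pos: [0.5681, 0.1657, 0.1506]
ee_rot: [180.0, -0.1, -166.5]
wrist_force: [-0.5, -0.4, -0.1]
gripper_width: -0.0002
gripper_force: 0.0
```

```bash
python3 -c "
from h import *
st();keep()"
```

```text
8.75 box xyz mm [4.200e+00 1.000e-01 1.506e+02] rot [ 1.800e+02 -1.000e-01 -1.665e+02] F [-0.5 -0.4 -0.1] -0.00021180184757842247
top -30:119 -28:118 -26:119 -24:119 -22:124 -20:128 -18:126 -16:123 -14:119 -12:118 -10:118 -8:120 -6:119 -4:117 -2:117 0:118 2:117 4:117 6:116 8:117 10:118 12:119 14:118 16:118 18:118 20:119 22:117 24:115 26:83 28:67 30:69 32:72 34:73 36:75 38:73 40:75 42:74 44:74 46:72 48:69 50:68 52:63 54:53 56:47 58:39 60:23 62:18 64:20 66:20 68:15 70:20 72:11 74:18 76:15 78:19 80:17 82:19 84:21 86:23 88:19
side -30:123 -28:124 -26:124 -24:124 -22:124 -20:124 -18:123 -16:123 -14:124 -12:125 -10:125 -8:124 -6:124 -4:124 -2:124 0:125 2:125 4:124 6:124 8:119 10:114 12:87 14:87 16:44 18:44 20:33 22:35 24:51 26:59 28:59 30:72 32:75 34:77 36:78 38:78 40:78 42:79 44:79 46:78 48:76 50:76 52:78 54:79 56:78 58:78 60:79 62:79 64:77 66:77 68:77 70:79 72:79 74:71 76:66 78:66 80:50 82:45 84:32 86:32 88:37
```

Request:
drive_tool(series=[[[1, 0, 0, 0.4, 0], [1, 0, 0, 0.4, 0], [1, 0, 0, 0.16, 0], [1, 0, 0, 0.12, 0], [1, 0, 0, 0, 0], [1, 0, 0, 0, 0], [1, 0.12, 0, 0, 0], [1, 0.12, 0, 0, 0], [1, 0.12, 0, 0, 0], [1, 0.12, 0, 0, 0], [1, 0.12, 0, 0, 0], [1, 0.12, 0, 0, 0], [1, 0, 0, 0, 0], [1, 0, 0, 0, 0]]])

```text
t: 10.6
tool_pos: [0.5335, 0.1571, 0.0971]
ee_rot: [-180.0, -0.1, -166.5]
wrist_force: [0.1, -0.4, -0.5]
gripper_width: 0.0002
gripper_force: 0.0
```

Run:
```python
from h import *
st()
S=bot.get_image("side");T=bot.get_image("top")
A=cv2.resize(S["frame"][110:230,130:290],(400,300),interpolation=3);B=cv2.resize(T["frame"][215:350,110:290],(400,300),interpolation=3)
cv2.imwrite("pics/p6.png",cv2.convertScaleAbs(np.hstack([A,B]),alpha=1.7)[:,:,::-1])
```

```text
10.6 box xyz mm [-31.5  -0.2  97.1] rot [-1.800e+02 -1.000e-01 -1.665e+02] F [ 0.1 -0.4 -0.5] 0.000164386362807949
```

View pics/p6.png

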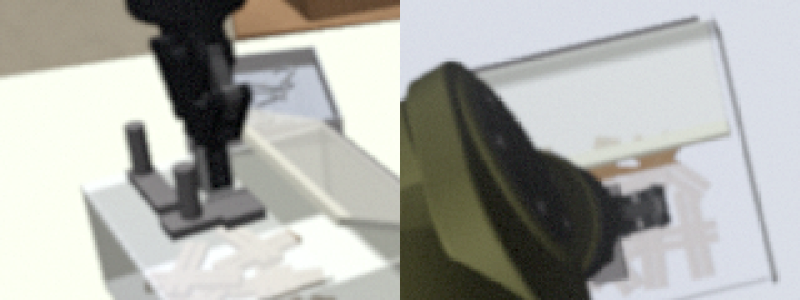

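The side view shows the flap popped up (raised edge near (300,160)) and the bolt drawn. I'll push a few mm more for margin, back off and lift clear.

Request:
drive_tool(series=[[[1, 0.07, 0, 0, 0], [1, 0.07, 0, 0, 0], [1, 0, 0, 0, 0], [1, -0.06, 0, 0, 0], [1, 0, 0, -0.2, 0], [1, 0, 0, -0.6, 0], [1, 0, 0, -0.8, 0], [1, 0, 0, -0.8, 0], [1, 0.8, 0, -0.5, 0], [1, 0.8, -0.5, 0, 0], [1, 0, 0, 0, 0], [1, 0, 0, 0, 0], [1, 0, 0, 0, 0]]])

```text
t: 12.32
tool_pos: [0.4588, 0.1139, 0.2423]
ee_rot: [180.0, 0.0, -166.5]
wrist_force: [0.5, -0.6, 1.3]
gripper_width: -0.0
gripper_force: 0.0
```

Run:
```python
from h import *
st();keep()
S=bot.get_image("side");T=bot.get_image("top")
A=cv2.resize(S["frame"][110:230,130:290],(400,300),interpolation=3);B=cv2.resize(T["frame"][215:380,110:290],(400,367),interpolation=3)[:300]
cv2.imwrite("pics/p7.png",cv2.convertScaleAbs(np.hstack([A,B]),alpha=1.7)[:,:,::-1])
```

```text
12.325 box xyz mm [-114.2  -24.7  242.3] rot [ 180.     0.  -166.5] F [ 0.5 -0.6  1.3] -3.207894605364809e-05
top -30:111 -28:112 -26:111 -24:111 -22:116 -20:121 -18:117 -16:115 -14:106 -12:84 -10:65 -8:65 -6:47 -4:33 -2:24 0:31 2:61 4:69 6:70 8:71 10:70 12:71 14:70 16:80 18:107 20:111 22:110 24:106 26:77 28:63 30:65 32:69 34:69 36:68 38:70 40:71 42:68 44:70 46:68 48:68 50:70 52:69 54:69 56:68 58:70 60:70 62:71 64:69 66:69 68:67 70:69 72:70 74:69 76:67 78:54 80:36 82:23 84:22 86:23 88:29
side -30:125 -28:117 -26:117 -24:78 -22:78 -20:43 -18:37 -16:34 -14:35 -12:54 -10:54 -8:66 -6:66 -4:47 -2:47 0:37 2:37 4:34 6:37 8:36 10:38 12:38 14:38 16:40 18:40 20:39 22:37 24:37 26:40 28:40 30:40 32:51 34:53 36:69 38:67 40:67 42:76 44:76 46:72 48:77 50:77 52:75 54:79 56:77 58:78 60:77 62:77 64:78 66:78 68:78 70:77 72:77 74:73 76:65 78:65 80:48 82:44 84:32 86:32 88:33
```

View pics/p7.png

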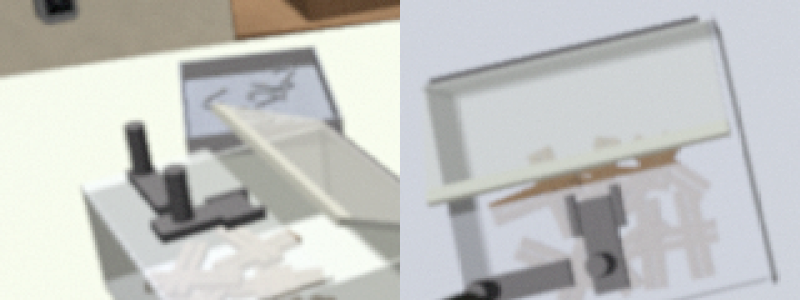

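The last picture shows the keeper aside, the bolt post at top-crop (600,263), well forward, and the flap up. The arm is clear, so I'm handing in.

```bash
python3 -c "
from cell import bot
print(bot.hand_in())"
```

```text
the job is handed in; nothing more can be done
None
```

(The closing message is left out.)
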